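# Push three blanks home against hidden stops

## Robot

A 6-joint arm with a two-finger parallel gripper is mounted at the origin on a cart in front of the work surface, level with it; the furniture and walls round the work are solid. World frame = base frame: x ahead of the robot, y to its left, z up, the work surface at z = 0. Lengths are in m, angles in degrees, forces in N, time in s.
With the tool pointing down it reaches from about 0.275 to 0.85 m from the base axis. Payload 5.2 kg.
Tool frame: the origin (TCP) lies on the mounting face of the last link; the fingertips stand r.finger_overhang ahead of it and the grasp point (between the pads) lies 155 mm ahead of it (r.finger_overhang is the distance from the TCP to the fingertips, in m); z points along the fingers, y is the line along which they close (so a half turn about z gives the same grasp; the last joint's range is limited). The gripper opens to 85 mm and grips with 20 to 120 N. Pads are 22 mm wide; open, the fingers measure 114 mm over their backs; the gripper's body (76 mm by 85 mm) begins 54 mm behind the grasp point. The pads swing forward as they close: fully open they stand 13 mm farther back than shut.
Start: joints at [64.87, 14.817, 87.949, -0, 77.235, -11.62], TCP at [0.128, 0.535, 0.405] pointing down, gripper open.
Joint ranges: [-179.93, 179.93], [-52.35, 119.4], [10.71, 147.94], [-69.91, 249.91], [12.55, 155.21], [-178.61, 178.61]. Speed limits (degrees/s): [147.25, 147.25, 180, 180, 180, 180].

## Interface

Orientations are given as [roll, pitch, yaw] about the fixed x, y, z axes, in that order (R = Rz(yaw) Ry(pitch) Rx(roll)).
In Python, from workcell import r, vision gives the robot as it stands.
- The arm moves only by the tool play_rows, never from a script. Its argument "targets" is text: rows parted by semicolons, each of 5 numbers parted by spaces: the finger opening in mm, from 0 to 85.4, then the shift along the tool's x, y, z in mm, then the turn about the tool's z in degrees. In form: jaw tx ty tz twist; .... A call has 1 to 20 rows; each row is the pose to reach, as a shift and turn from the pose commanded when the call began, along the tool's axes at that moment; what a row does not reach only later rows make up. A row lasts 1/12 s, in which the tool goes at most 41.7 mm and 7.16 degrees, less where a joint would pass 70% of its speed; a pose out of reach is approached as far as the arm can. A call with a gripper value outside its range is refused whole. The fingers move at their own pace and stop on an object; "newtons" is the grip in N (left out, the last holds). Time passes only in rows, so rows that repeat a pose let the fingers close. It gives the time, the measured TCP pose, the force, the opening and the grip force at its end, in the units of the state.
- r.get_state(): the state, without advancing time (a new reading comes with each control period).
- vision.get_image(name): name is "scene" or "top"; returns (picture, depth): 420x560x3 uint8, red, green, blue; 420x560 float32, m along the optical axis (not along the pixel's ray), 0 where there is no reading.
- vision.camera_model(name): a dict with "fx", "fy", "cx", "cy" (pixels), "R" (3x3) and "t" (3): a world point X has camera coordinates R X + t. Camera axes: x right, y down, z forward; pixel columns grow to the right and rows downward; lengths in m; the calibration is good to about 2 mm. A picture is of the moment at which its call begins. camera_model takes no time and is no camera call.
- r.sign_off(): hands the job in; it is judged then, once.
The state is a dict: "clock": time; "joint_pos": joint angles; "joint_vel": joint speeds; "joint_efforts": joint torques, N m; "ee_pos": TCP position; "tcp_rot": TCP orientation; "contact_force": force on the tool from outside, world axes, zero at the start; "moment": the same for the moment, N m; "gripper_width": opening from 0.0 (shut) to 1.0 (fully open); "grasp_force": force on a finger pad.
Only numpy, scipy, OpenCV 4.12 (cv2) and the standard library are available. Lean on these libraries where they do the work, as an engineer would, in place of code of your own. Each camera call takes 0.05 s, during which the arm holds its last target. There are 200 camera calls.

## Task

Load the boring fixture: push each of the three wooden blanks along its bay until you feel it come fully home, solid against the stop hidden inside (every stop is set to a different, unseen depth). The fixture is not clamped, so push gently and do not shove it out of place; leave the blanks lying home in their bays and the other things where they are.

Things in the scene. Friction and masses are not known exactly. Their poses are not given: they have to be found in the camera images.
- board: Plywood work board, 360 mm along its x, 260 along its y, fixed, on four rubber feet over a cable; its top is 24 mm above the bench. Origin: on the bench under its centre; x points away from the robot. The fixture and the blanks stand on it.
- fixture: Heavy grey boring fixture, 140 mm along its x, 190 along its y, 42 tall (three brass bushes on top reach 50). 4 kg, not clamped: a push of about 20 N or more may slide it. Origin: centre of its underside; +x points from its open front into the bays, z up. Three parallel bays 26 mm wide, 30 high, at y = +55, 0, -55 mm, roofed all along, closed at the back, no floor: blanks lie on the board.
- mouth_centre (a point): Middle of the fixture's front face, at the mouth of the middle bay, 11 mm above the board, 70 mm before the origin. Out of sight in each bay is a stop, set to its own unknown depth: a blank fully home has its nose 75 to 120 mm inside this face. Before the solid stop a weak spring pad gives 6 mm under at most 0.3 N (too little to feel); a blank let go there stays, held by friction.
- blank_a: Plain square wooden turning blank, 22 x 150 x 22 mm, about 0.16 kg, lying with its nose already 20 to 50 mm inside the left (+y) bay of the fixture, its tail sticking out towards the robot. Origin: centre of its underside; its length runs along its own y, parallel to the fixture's x. About 1 N slides it.
- blank_b: Plain square wooden turning blank, 22 x 150 x 22 mm, about 0.16 kg, lying with its nose already 20 to 50 mm inside the middle bay of the fixture, its tail sticking out towards the robot. Origin: centre of its underside; its length runs along its own y, parallel to the fixture's x. About 1 N slides it.
- blank_c: Plain square wooden turning blank, 22 x 150 x 22 mm, about 0.16 kg, lying with its nose already 20 to 50 mm inside the right (-y) bay of the fixture, its tail sticking out towards the robot. Origin: centre of its underside; its length runs along its own y, parallel to the fixture's x. About 1 N slides it.
- pencil: Bystander: flat pencil, 15 x 163 x 8 mm, lying on the fixture's cover plate. Origin: centre of its underside. Leave it alone.
- sanding_block: Bystander: dark rubber sanding block, 52 x 68 x 24 mm, on the bench left of the board. Origin: centre of its underside. Leave it alone.
- turned_part: Bystander: small turned wooden part like a pawn, 36 mm across, 52 mm tall, standing on the bench right of the board. Origin: centre of its underside. Leave it alone.
- wax_tin: Bystander: round wooden-sided wax tin with grey lid, 79 mm across, 47 mm tall, to the left. Origin: centre of its underside. Leave it alone.
Things that resemble listed ones, but are neither listed nor needed, are in the scene too. Leave any blue look-alike of the blank_a alone.

How it is judged:
By the outcome, as a careful person would: the job done as asked, in the order asked, and still so for the second after the job is handed in, with the robot touching nothing.
It also fails if it takes over 54 s, if anything falls off the work surface, if the arm or the gripper's body presses on something with over 40 N, if the wrist force passes 120 N, or if a joint passes its speed limit or range.

## Working session

There is one attempt and no reset: what is moved stays moved. The work goes in short steps, Python scripts to look and compute and a tool call to move; the robot and the scene stay as the last step left them, time stands still between calls to the robot, and variables do not carry over. Pictures are saved under pics/ and viewed, at most 10 in all, crops included, and the job is handed in when it is done.

Besides the shell and the picture viewer there is one more tool, called as name(argument=value, ...) on one line, values as JSON. play_rows: Moves the arm, as the interface text tells. Its arguments: {"type":"object","properties":{"targets":{"type":"string"},"newtons":{"type":"number"}},"required":["targets"]}

```bash
mkdir -p pics; ls
python3 - <<'E'
from workcell import r, vision
import cv2,numpy as np
for n in("top","scene"):
    p,d=vision.get_image(n); cv2.imwrite(f"pics/{n}0.png",p[:,:,::-1]); np.savez(f"{n}0.npz",p=p,d=d)
    print(vision.camera_model(n))
print(r.get_state(), r.finger_overhang)
E
```

```text
pics
{'fx': 423.1831427722979, 'fy': 423.1831427722979, 'cx': 280.2744528326883, 'cy': 209.12933049479554, 'R': array([[-0.00201615, -0.99982144, -0.01878866],
       [-0.99559545,  0.00376801, -0.0936776 ],
       [ 0.09373167,  0.01851704, -0.99542528]]), 't': array([0.30373474, 0.59366123, 1.19424304])}
{'fx': 461.02688231204337, 'fy': 461.02688231204337, 'cx': 284.34094360808774, 'cy': 210.28372866538086, 'R': array([[ 0.68655548, -0.72706808,  0.00368481],
       [-0.44598049, -0.425122  , -0.78763741],
       [ 0.57423251,  0.53911342, -0.61612802]]), 't': array([-0.19536591,  0.45399088,  0.70315676])}
{'clock': 0.1, 'joint_pos': array([ 6.48724496e+01,  1.48567078e+01,  8.80051214e+01,  2.60428657e-03,
        7.72367885e+01, -1.16204645e+01]), 'joint_vel': array([-0.08652105, -0.12713587, -0.17162266,  0.0076627 , -0.08629881,
        0.00593799]), 'joint_efforts': array([ 1.01237041e-03, -4.46972966e+01, -2.91247237e+01, -2.36958422e-04,
        6.43015781e-03,  2.57019144e-05]), 'ee_pos': array([0.12835429, 0.53461339, 0.40394013]), 'tcp_rot': array([-1.79903915e+02, -2.23512381e-02,  1.66492318e+02]), 'contact_force': array([-0.64873038, -0.62346971, -0.36360886]), 'moment': array([-0.04729816, -0.04642283,  0.02833653]), 'grasp_force': 0.0, 'gripper_width': 1.002552680173742} 0.1734
```

View pics/top0.png

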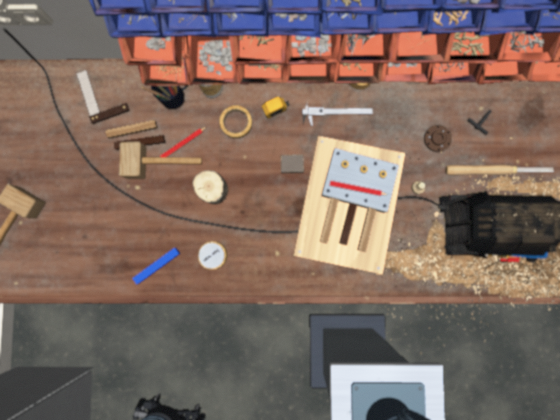

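View pics/scene0.png

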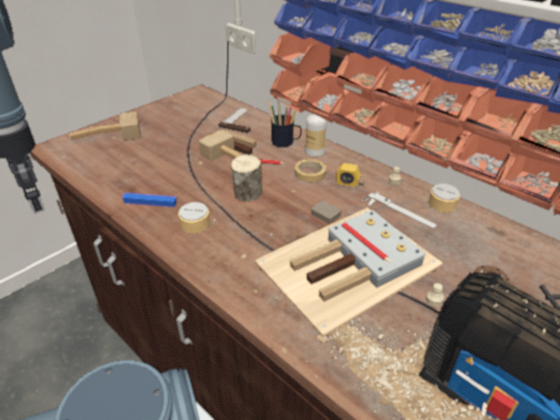

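The top view shows the board around (350,205), the grey fixture around (360,178), and the blank tails at about (327,240), (346,243) and (364,249). Things that could be mistaken for blanks: the blue stick (157,266), hammer handle (170,160), chisel (500,170) and brown tools at (130,130) and (138,142). The three I want are the ones sticking out of the fixture. The middle one is dark wood.

```bash
cat > h.py <<'E'
import numpy as np,cv2
from workcell import r,vision
def ray(n,uv,z):
    m=vision.camera_model(n);R=m["R"];c=-R.T@m["t"]
    uv=np.atleast_2d(uv).astype(float)
    d=np.c_[(uv[:,0]-m["cx"])/m["fx"],(uv[:,1]-m["cy"])/m["fy"],np.ones(len(uv))]@R
    return c+d*((z-c[2])/d[:,2])[:,None]
def proj(n,X):
    m=vision.camera_model(n);q=np.atleast_2d(X)@m["R"].T+m["t"]
    return q[:,:2]/q[:,2:]*[m["fx"],m["fy"]]+[m["cx"],m["cy"]]
E
python3 - <<'E'
from h import *
p=np.load("top0.npz")["p"];d=np.load("top0.npz")["d"]
x0,y0,x1,y1=285,125,425,285
hsv=cv2.cvtColor(p,cv2.COLOR_RGB2HSV)
# fixture: low saturation inside board region
def big(mask,x0,y0,x1,y1):
    m=np.zeros(mask.shape,np.uint8);m[y0:y1,x0:x1]=mask[y0:y1,x0:x1]*255
    return m
for px in [(340,175),(327,232),(346,230),(364,235),(336,240),(355,245),(310,250)]: print(px,hsv[px[1],px[0]],d[px[1],px[0]])
g=big((hsv[...,1]<70)&(hsv[...,2]>110),310,140,402,215)
g=cv2.morphologyEx(g,cv2.MORPH_CLOSE,np.ones((9,9)))
c=max(cv2.findContours(g,0,1)[0],key=cv2.contourArea)
rc=cv2.minAreaRect(c);b=cv2.boxPoints(rc);print("fix",rc,b.round(1).tolist());print(ray("top",b,.066).round(4).tolist())
im=cv2.resize(p[y0:y1,x0:x1],None,fx=3.7,fy=3.7,interpolation=cv2.INTER_CUBIC)
cv2.polylines(im,[((b-[x0,y0]+.5)*3.7).astype(int)],True,(0,255,0),1)
cv2.imwrite("pics/crop1.png",im[:,:,::-1])
E
```

```text
(340, 175) [105  26 214] 1.1936597
(327, 232) [ 15 101 171] 1.2003344
(346, 230) [  8 105  78] 1.2005078
(364, 235) [ 16  88 192] 1.1984521
(336, 240) [ 20  67 245] 1.2195619
(355, 245) [ 21  64 247] 1.2185353
(310, 250) [ 19  76 234] 1.2181717
fix ((355.5, 177.0), (74.0, 91.0), 90.0) [[310.0, 140.0], [401.0, 140.0], [401.0, 214.0], [310.0, 214.0]]
[[0.7889, 0.2162, 0.066], [0.7871, -0.0419, 0.066], [0.5763, -0.0358, 0.066], [0.5772, 0.218, 0.066]]
```

View pics/crop1.png

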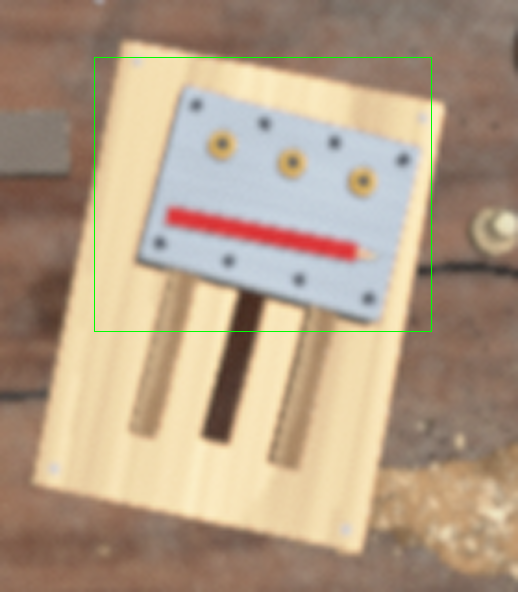

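The crop confirms the choice: the three blanks stick out of the fixture mouths, with tail ends at about crop (143,437), (216,441) and (284,467). My fixture mask was too wide, so I'll mask by bluish hue instead.

Run:
```python
from h import *
p=np.load("top0.npz")["p"]
lab=cv2.cvtColor(p,cv2.COLOR_RGB2LAB).astype(int);hsv=cv2.cvtColor(p,cv2.COLOR_RGB2HSV)
def largest(mask,x0,y0,x1,y1,k=0):
    m=np.zeros(mask.shape,np.uint8);m[y0:y1,x0:x1]=mask[y0:y1,x0:x1]*255
    if k:m=cv2.morphologyEx(m,cv2.MORPH_CLOSE,np.ones((k,k)))
    return max(cv2.findContours(m,0,1)[0],key=cv2.contourArea)
c=largest((lab[...,2]<131)&(hsv[...,2]>130),315,140,405,216,9)
rc=cv2.minAreaRect(c);b=cv2.boxPoints(rc);W=ray("top",b,.066)
print("fix",rc);print(W.round(4).tolist(),np.linalg.norm(W[0]-W[1]),np.linalg.norm(W[1]-W[2]))
cen=W.mean(0)
f=[W[i]-W[i-1] for i in range(4)];f=max(f,key=lambda v:v[0])[:2];
f/=np.linalg.norm(f);n=np.array([-f[1],f[0]]);print("cen",cen,"yaw",np.degrees(np.arctan2(f[1],f[0])))
wood=(hsv[...,2]<215)
for nm,x0,x1 in(("a",318,340),("b",338,357),("c",355,378)):
    q=largest(wood,x0,208,x1,262);rb=cv2.minAreaRect(q);P=ray("top",cv2.boxPoints(rb),.046)[:,:2]
    s=(P-cen[:2])@f;t=(P-cen[:2])@n
    l=P[np.argsort(s)]
    e=l[:2].mean(0);h=l[2:].mean(0);v=h-e
    print(nm,np.array(rb[1]).round(1),"tail",e.round(4),"s,t",s.min().round(4),t.round(4),"yaw",np.degrees(np.arctan2(v[1],v[0])).round(1))
```

```text
fix ((360.2733459472656, 179.86141967773438), (66.9317398071289, 48.659114837646484), 14.743562698364258)
[[0.6311, 0.1846, 0.066], [0.7657, 0.148, 0.066], [0.7155, -0.0337, 0.066], [0.5823, 0.0045, 0.066]] 0.1395340688762785 0.1884855416761781
cen [0.67365733 0.07582559 0.066     ] yaw -15.22875066444293
a [ 8.  36.4] tail [0.498  0.1817] s,t -0.1974 [0.0673 0.0674 0.0447 0.0447] yaw -15.2
b [ 8.9 38.6] tail [0.4923 0.1262] s,t -0.1883 [ 0.0136  0.0132 -0.0121 -0.0115] yaw -15.5
c [11.4 45.5] tail [0.4729 0.071 ] s,t -0.1932 [-0.0414 -0.038  -0.0702 -0.0733] yaw -13.8
```

play_rows(targets="0 -200 -118 50 1.7; 0 -412 -244 100 1.7; 0 -412 -244 100 1.7; 0 -412 -244 100 1.7; 0 -412 -244 100 1.7; 0 -412 -244 100 1.7; 0 -412 -244 100 1.7; 0 -412 -244 100 1.7; 0 -412 -244 100 1.7; 0 -412 -244 100 1.7; 0 -412 -244 100 1.7; 0 -412 -244 100 1.7; 0 -412 -244 100 1.7; 0 -412 -244 100 1.7; 0 -412 -244 100 1.7; 0 -412 -244 100 1.7; 0 -412 -244 100 1.7; 0 -412 -244 100 1.7", newtons=20)

```text
clock: 1.6
ee_pos: [0.4713, 0.2023, 0.3051]
tcp_rot: [180.0, 0.0, 164.9]
contact_force: [0.5, -0.1, -0.4]
gripper_width: -0.003
grasp_force: 0.0
```

```bash
cat >> h.py <<'E'
C=np.array([.6737,.0758]);F=np.array([.9649,-.2627]);N=np.array([.2627,.9649])
def show():
    s=r.get_state();e=s["ee_pos"];d=e[:2]-C;f=s["contact_force"]
    print("t",round(s["clock"],2),"s,t,z mm",(np.array([d@F,d@N,e[2]])*1e3).round(1),"yaw",s["tcp_rot"].round(2),"F s,t,z",np.round([f[:2]@F,f[:2]@N,f[2]],2),"w",round(s["gripper_width"],3))
E
python3 -c "
from h import *
show()
p,d=vision.get_image('scene');cv2.imwrite('pics/s1.png',p[:,:,::-1])"
```

```text
t 1.6 s,t,z mm [-228.5   68.9  305.1] yaw [1.7999e+02 2.0000e-02 1.6490e+02] F s,t,z [ 0.53  0.02 -0.39] w -0.003
```

play_rows(targets="0 5 -13 30 0; 0 5 -13 65 0; 0 5 -13 85 0; 0 5 -13 95 0; 0 5 -13 95 0; 0 5 -13 95 0")

```text
clock: 2.15
ee_pos: [0.464, 0.1904, 0.2101]
tcp_rot: [180.0, 0.0, 164.8]
contact_force: [-0.0, 0.1, -1.2]
gripper_width: -0.001
grasp_force: 0.0
```

```bash
python3 -c "
from h import *
show()
p,d=vision.get_image('scene');cv2.imwrite('pics/s2.png',cv2.resize(p[170:340,220:460],None,fx=3.3,fy=3.3)[:,:,::-1])"
```

```text
t 2.15 s,t,z mm [-232.4   55.5  210.1] yaw [180.     0.   164.83] F s,t,z [-0.06  0.13 -1.23] w -0.001
```

View pics/s2.png

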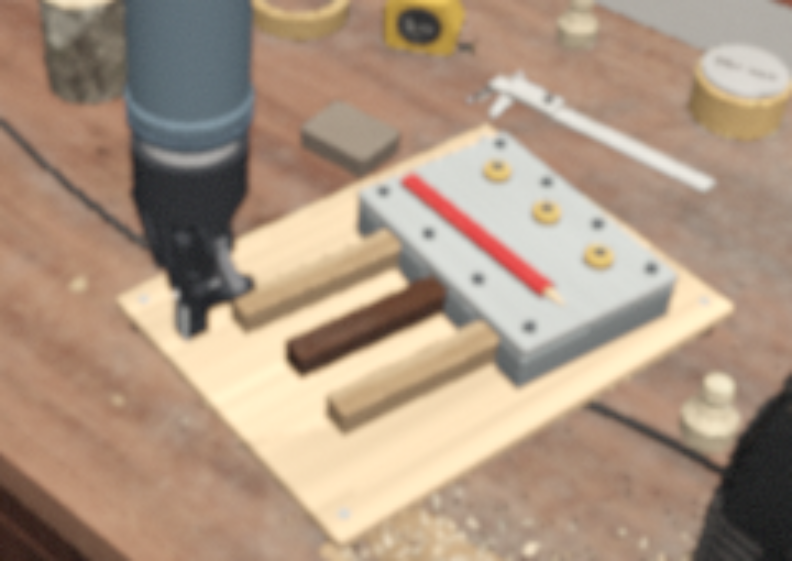

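Closed fingers at about (190,330) sit right behind the tail of blank a at (245,315), clear of the board. Next I'll lower slightly and push to short of the shallowest possible stop.

play_rows(targets="0 -10 0 4 0; 0 -18 0 4 0; 0 -25 0 4 0; 0 -32 0 4 0; 0 -39 0 4 0; 0 -46 0 4 0; 0 -53 0 4 0; 0 -60 0 4 0; 0 -65 0 4 0; 0 -68 0 4 0; 0 -70 0 4 0; 0 -71 0 4 0")

```text
clock: 3.2
ee_pos: [0.5325, 0.1714, 0.2056]
tcp_rot: [-180.0, -0.0, 164.8]
contact_force: [-1.7, 0.2, 2.0]
gripper_width: 0.003
grasp_force: 1.2
```

```bash
python3 -c "
from h import *
show()"
```

```text
t 3.2 s,t,z mm [-161.4   55.1  205.6] yaw [-1.7999e+02 -2.0000e-02  1.6479e+02] F s,t,z [-1.68 -0.27  2.01] w 0.003
```

play_rows(targets="0 -1 0 0 0; 0 -2 0 0 0; 0 -3 0 0 0; 0 -4 0 0 0")

```text
clock: 3.53
ee_pos: [0.5363, 0.1704, 0.2056]
tcp_rot: [-180.0, 0.0, 164.8]
contact_force: [-1.6, -0.4, -0.5]
gripper_width: -0.001
grasp_force: 0.4
```

play_rows(targets="0 -1 0 0 0; 0 -2 0 0 0; 0 -3 0 0 0; 0 -4 0 0 0")

```text
clock: 3.87
ee_pos: [0.5402, 0.1693, 0.2057]
tcp_rot: [-180.0, 0.0, 164.8]
contact_force: [-1.0, 0.8, -0.6]
gripper_width: -0.004
grasp_force: 0.4
```

play_rows(targets="0 -1 0 0 0; 0 -2 0 0 0; 0 -3 0 0 0; 0 -4 0 0 0")

```text
clock: 4.2
ee_pos: [0.544, 0.1683, 0.2057]
tcp_rot: [-180.0, -0.0, 164.8]
contact_force: [-0.8, 0.4, -0.9]
gripper_width: 0.002
grasp_force: 0.5
```

play_rows(targets="0 -1 0 0 0; 0 -2 0 0 0; 0 -3 0 0 0; 0 -4 0 0 0")

```text
clock: 4.53
ee_pos: [0.5478, 0.1672, 0.2057]
tcp_rot: [-180.0, -0.0, 164.8]
contact_force: [-1.7, 0.5, 0.3]
gripper_width: 0.004
grasp_force: 0.7
```

play_rows(targets="0 -1 0 0 0; 0 -2 0 0 0; 0 -3 0 0 0; 0 -4 0 0 0")

```text
clock: 4.87
ee_pos: [0.5492, 0.1669, 0.2056]
tcp_rot: [-179.9, -0.4, 164.8]
contact_force: [-13.7, 4.5, 11.1]
gripper_width: -0.003
grasp_force: 7.4
```

The solid stop is felt: the axial force rose to about 14 N and the blank stopped advancing. Retracting and moving behind blank b.

play_rows(targets="0 10 0 0 0; 0 45 0 0 0; 0 80 0 0 0; 0 90 -20 0 0; 0 90 -54 0 0; 0 90 -54 0 0; 0 90 -54 0 0; 0 90 -54 0 0")

```text
clock: 5.53
ee_pos: [0.4515, 0.1376, 0.2062]
tcp_rot: [179.9, 0.1, 164.7]
contact_force: [-0.8, -0.4, -0.6]
gripper_width: 0.001
grasp_force: 0.0
```

```bash
python3 -c "
from h import *
show()"
```

```text
t 5.53 s,t,z mm [-230.7    1.3  206.2] yaw [1.7995e+02 1.3000e-01 1.6472e+02] F s,t,z [-0.67 -0.58 -0.61] w 0.001
```

play_rows(targets="0 -12 0 0 0; 0 -22 0 0 0; 0 -29 0 0 0; 0 -36 0 0 0; 0 -43 0 0 0; 0 -50 0 0 0; 0 -57 0 0 0; 0 -63 0 0 0; 0 -67 0 0 0; 0 -69 0 0 0; 0 -70 0 0 0")

```text
clock: 6.45
ee_pos: [0.5184, 0.1192, 0.2057]
tcp_rot: [-180.0, -0.0, 164.8]
contact_force: [-2.0, 1.3, 0.7]
gripper_width: 0.001
grasp_force: 1.0
```

play_rows(targets="0 -1 0 0 0; 0 -2 0 0 0; 0 -3 0 0 0; 0 -3 0 0 0")

```text
clock: 6.78
ee_pos: [0.5212, 0.1185, 0.2058]
tcp_rot: [180.0, 0.0, 164.8]
contact_force: [-0.3, 0.2, -0.6]
gripper_width: -0.002
grasp_force: 0.2
```

play_rows(targets="0 -1 0 0 0; 0 -2 0 0 0; 0 -3 0 0 0; 0 -3.5 0 0 0")

```text
clock: 7.12
ee_pos: [0.5246, 0.1176, 0.2058]
tcp_rot: [180.0, 0.0, 164.8]
contact_force: [-1.8, 0.2, 0.9]
gripper_width: -0.002
grasp_force: 0.8
```

play_rows(targets="0 -1 0 0 0; 0 -2 0 0 0; 0 -3 0 0 0; 0 -3.5 0 0 0")

```text
clock: 7.45
ee_pos: [0.528, 0.1167, 0.2057]
tcp_rot: [180.0, 0.0, 164.8]
contact_force: [-2.3, 1.0, 2.0]
gripper_width: 0.001
grasp_force: 1.1
```

play_rows(targets="0 -1 0 0 0; 0 -2 0 0 0; 0 -3 0 0 0; 0 -3.5 0 0 0")

```text
clock: 7.78
ee_pos: [0.5313, 0.1157, 0.2057]
tcp_rot: [-180.0, 0.0, 164.8]
contact_force: [-2.3, 0.7, 1.9]
gripper_width: 0.0
grasp_force: 1.3
```

play_rows(targets="0 -1 0 0 0; 0 -2 0 0 0; 0 -3 0 0 0; 0 -3.5 0 0 0")

```text
clock: 8.12
ee_pos: [0.5334, 0.1152, 0.2055]
tcp_rot: [-180.0, -0.2, 164.8]
contact_force: [-9.8, 2.5, 6.8]
gripper_width: 0.002
grasp_force: 4.5
```

play_rows(targets="0 -0.5 0 0 0; 0 -0.8 0 0 0; 0 -0.8 0 0 0")

```text
clock: 8.37
ee_pos: [0.5336, 0.1152, 0.2055]
tcp_rot: [-180.0, -0.3, 164.8]
contact_force: [-10.1, 2.1, 7.9]
gripper_width: 0.002
grasp_force: 4.9
```

play_rows(targets="0 10 0 0 0; 0 45 0 0 0; 0 78 0 0 0; 0 88 -20 0 0; 0 88 -56 0 0; 0 88 -56 0 0; 0 88 -56 0 0; 0 88 -56 0 0")

```text
clock: 9.03
ee_pos: [0.4365, 0.0836, 0.2061]
tcp_rot: [180.0, 0.1, 164.7]
contact_force: [-0.3, 0.2, 0.2]
gripper_width: -0.001
grasp_force: 0.0
```

```bash
python3 -c "
from h import *
show()
p,d=vision.get_image('scene');q,d=vision.get_image('top')
a=cv2.resize(p[190:320,240:440],(600,390),interpolation=3);b=cv2.resize(q[135:280,295:405],(198,261),interpolation=3)
o=np.zeros((390,800,3),np.uint8);o[:,:600]=a;o[:261,600:798]=b;cv2.imwrite('pics/s3.png',o[:,:,::-1])"
```

```text
t 9.03 s,t,z mm [-230.9  -54.8  206.1] yaw [1.7997e+02 1.2000e-01 1.6471e+02] F s,t,z [-0.38  0.13  0.22] w -0.001
```

View pics/s3.png

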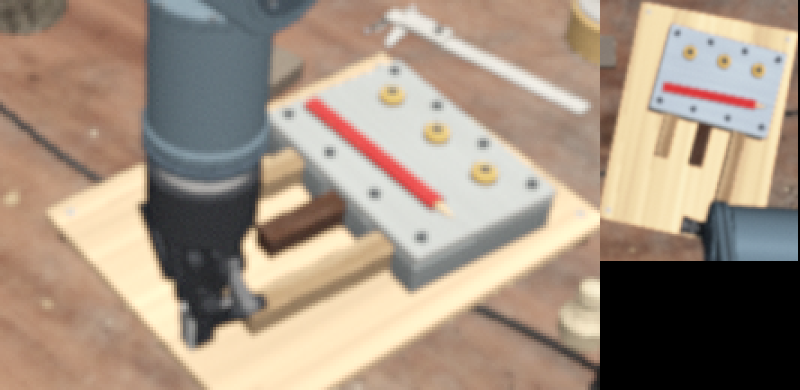

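Blanks a and b are now in, with tails at about (290,165) and (270,240). The fixture and pencil look unmoved, and the fingers at (195,340) are behind blank c.

play_rows(targets="0 -12 0 0 0; 0 -22 0 0 0; 0 -29 0 0 0; 0 -36 0 0 0; 0 -43 0 0 0; 0 -50 0 0 0; 0 -57 0 0 0; 0 -63 0 0 0; 0 -67 0 0 0; 0 -69 0 0 0; 0 -70 0 0 0")

```text
clock: 10.05
ee_pos: [0.5034, 0.0652, 0.2057]
tcp_rot: [-180.0, -0.0, 164.8]
contact_force: [-1.7, 0.1, 1.6]
gripper_width: 0.002
grasp_force: 1.0
```

play_rows(targets="0 -1 0 0 0; 0 -2 0 0 0; 0 -3 0 0 0; 0 -3 0 0 0")

```text
clock: 10.38
ee_pos: [0.5063, 0.0645, 0.2058]
tcp_rot: [180.0, 0.0, 164.8]
contact_force: [-0.3, -0.7, 0.0]
gripper_width: -0.0
grasp_force: 0.1
```

play_rows(targets="0 -1 0 0 0; 0 -2 0 0 0; 0 -3 0 0 0; 0 -3.5 0 0 0")

```text
clock: 10.72
ee_pos: [0.5097, 0.0636, 0.2057]
tcp_rot: [180.0, 0.0, 164.8]
contact_force: [-1.9, 0.4, 1.1]
gripper_width: -0.002
grasp_force: 0.8
```

play_rows(targets="0 -1 0 0 0; 0 -2 0 0 0; 0 -3 0 0 0; 0 -3.5 0 0 0")

```text
clock: 11.05
ee_pos: [0.5132, 0.0626, 0.2057]
tcp_rot: [180.0, 0.0, 164.8]
contact_force: [-1.4, 0.6, 0.4]
gripper_width: 0.002
grasp_force: 0.8
```

play_rows(targets="0 -1 0 0 0; 0 -2 0 0 0; 0 -3 0 0 0; 0 -3.5 0 0 0")

```text
clock: 11.38
ee_pos: [0.5166, 0.0617, 0.2057]
tcp_rot: [180.0, 0.0, 164.8]
contact_force: [-2.0, 0.6, 1.0]
gripper_width: -0.004
grasp_force: 0.7
```

play_rows(targets="0 -1 0 0 0; 0 -2 0 0 0; 0 -3 0 0 0; 0 -3.5 0 0 0")

```text
clock: 11.72
ee_pos: [0.5199, 0.0608, 0.2057]
tcp_rot: [180.0, 0.0, 164.8]
contact_force: [-2.0, 0.6, 0.9]
gripper_width: -0.003
grasp_force: 0.6
```

play_rows(targets="0 -1 0 0 0; 0 -2 0 0 0; 0 -3 0 0 0; 0 -3.5 0 0 0")

```text
clock: 12.05
ee_pos: [0.5233, 0.0599, 0.2057]
tcp_rot: [180.0, 0.0, 164.8]
contact_force: [-1.2, 0.8, 0.4]
gripper_width: -0.001
grasp_force: 0.6
```

play_rows(targets="0 -1 0 0 0; 0 -2 0 0 0; 0 -3 0 0 0; 0 -3.5 0 0 0")

```text
clock: 12.38
ee_pos: [0.5266, 0.059, 0.2057]
tcp_rot: [180.0, 0.0, 164.8]
contact_force: [-0.9, 0.5, -0.0]
gripper_width: 0.006
grasp_force: 0.7
```

play_rows(targets="0 -1 0 0 0; 0 -2 0 0 0; 0 -3 0 0 0; 0 -3.5 0 0 0")

```text
clock: 12.72
ee_pos: [0.53, 0.0581, 0.2057]
tcp_rot: [180.0, 0.0, 164.8]
contact_force: [-1.1, 1.1, 1.1]
gripper_width: -0.001
grasp_force: 0.8
```

play_rows(targets="0 -1 0 0 0; 0 -2 0 0 0; 0 -3 0 0 0; 0 -3.5 0 0 0")

```text
clock: 13.05
ee_pos: [0.5316, 0.0577, 0.2055]
tcp_rot: [-180.0, -0.3, 164.8]
contact_force: [-9.6, 2.7, 7.5]
gripper_width: 0.001
grasp_force: 4.7
```

play_rows(targets="0 -0.5 0 0 0; 0 -0.8 0 0 0; 0 -0.8 0 0 0")

```text
clock: 13.3
ee_pos: [0.5319, 0.0577, 0.2055]
tcp_rot: [-180.0, -0.4, 164.8]
contact_force: [-9.9, 2.5, 8.3]
gripper_width: 0.003
grasp_force: 5.2
```

```bash
python3 -c "
from h import *
show()"
```

```text
t 13.3 s,t,z mm [-132.1  -54.8  205.5] yaw [-179.97   -0.37  164.81] F s,t,z [-10.23  -0.23   8.25] w 0.003
```

play_rows(targets="0 10 0 0 0; 0 45 0 0 0; 0 85 0 0 0; 0 110 0 -30 0; 0 120 -30 -70 0; 0 120 -60 -110 0; 0 120 -90 -150 0; 0 120 -120 -170 0; 0 120 -120 -170 0; 0 120 -120 -170 0")

```text
clock: 14.13
ee_pos: [0.3873, -0.0297, 0.3794]
tcp_rot: [-179.9, 0.5, 164.6]
contact_force: [0.3, -0.1, 0.6]
gripper_width: -0.008
grasp_force: 0.0
```

Run:
```python
from h import *
show()
p,_=vision.get_image("top");s,_=vision.get_image("scene")
p0=np.load("top0.npz")["p"]
A,B=[cv2.cvtColor(i,cv2.COLOR_RGB2GRAY)[145:200,325:400].astype(np.float32) for i in(p0,p)]
w=cv2.createHanningWindow(A.shape[::-1],cv2.CV_32F)
print("fixture shift px",cv2.phaseCorrelate(A,B,w),"(1px=2.8mm)")
s0=np.load("scene0.npz")["p"];A,B=[cv2.cvtColor(i,cv2.COLOR_RGB2GRAY)[212:270,335:425].astype(np.float32) for i in(s0,s)]
print("scene shift",cv2.phaseCorrelate(A,B,cv2.createHanningWindow(A.shape[::-1],cv2.CV_32F)))
a=cv2.resize(s[190:320,240:440],(500,325),interpolation=3);b=cv2.resize(p[135:280,295:405],(300,395),interpolation=3)
o=np.zeros((395,800,3),np.uint8);o[:325,:500]=a;o[:,500:]=b;cv2.imwrite('pics/s4.png',o[:,:,::-1])
```

```text
t 14.13 s,t,z mm [-248.6 -177.1  379.4] yaw [-179.88    0.55  164.62] F s,t,z [ 0.28 -0.06  0.63] w -0.008
fixture shift px ((0.5235191876487733, -0.042846825599081484), 0.9012616110907661) (1px=2.8mm)
scene shift ((-0.16947621013019187, 0.03005998183635583), 0.5474251337404604)
```

View pics/s4.png

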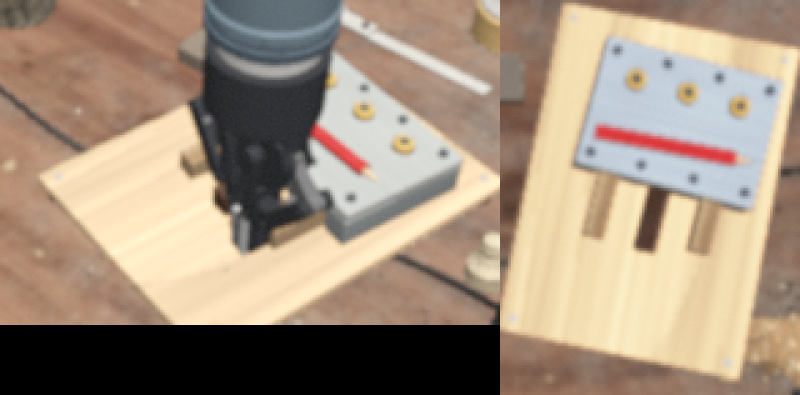

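The top view shows all three blanks in, with tails at about (592,237), (647,250) and (700,252). The fixture and pencil are in place: no shift along the push direction, and half a pixel or less in any other. Handing in.

```bash
python3 -c "
from workcell import r
print(r.sign_off())"
```

```text
the job is handed in; nothing more can be done
None
```

All three blanks were pushed until they hit something solid (about 14 N on a, 10 N on b and c, under the 20 N that may slide the fixture); the last top view shows the fixture unmoved along the push and at most half a pixel (about 1.4 mm) sideways, and the job is handed in at 14 s.

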